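Gauge the slots of clamp blocks with a feeler blade and sort them

ROBOT

A 6-joint arm with a two-finger parallel gripper is mounted at the origin on the work surface. World frame = base frame: x ahead of the robot, y to its left, z up, the work surface at z = 0. Lengths are in m, angles in degrees, forces in N, time in s.
With the tool pointing down it reaches from about 0.35 to 0.875 m from the base axis. Payload 4.2 kg.
Tool frame: the origin (TCP) lies midway between the tips of the shut fingers; the grasp point (between the pads) lies 19 mm behind it; y points along the fingers, z is the direction in which the jaws open and shut, and the axes are right-handed (so a half turn about y gives the same grasp; the last joint's range is limited). The gripper opens to 87 mm and grips with 3 to 60 N. Pads are 19 mm wide; open, the fingers measure 117 mm over their backs; the gripper's body (75 mm by 190 mm) begins 51 mm behind the grasp point.
Start: joints at [-62.533, 22.042, 0.453, 0, -68.411, -14.817], TCP at [0.137, -0.61, 0.223] pointing down, gripper open.
Joint ranges: [-179.83, 179.83], [-69.29, 118.12], [-61.27, 80.66], [-181.25, 117.63], [-171.15, -9.14], [-177.46, 177.46]. Speed limits (degrees/s): [159.86, 159.86, 180, 180, 180, 180].

INTERFACE

Orientations are given as [roll, pitch, yaw] about the fixed x, y, z axes, in that order (R = Rz(yaw) Ry(pitch) Rx(roll)).
In Python, from workcell import env gives the robot as it stands. The module is installed in compiled form; this text tells all that it offers. Calls block until the motion is done:
- env.goto(position, orientation): joint-space move of the TCP to a pose.
- env.move_straight(position, rotation=None, rate=0.15, force_limit=None): straight line of the TCP; rotation=None keeps the orientation; rate is the mean speed in m/s. With force_limit (N) it stops when the force on the tool has changed by that much, and returns True; else False.
- env.set_joints(angles): joint-space move.
- env.gripper_to(opening, grasp_force=None): opening from 0.0 (shut) to 1.0 (fully open); grasp_force is the grip in N (None keeps the last); returns when the fingers have stopped.
- env.dwell(seconds).
- env.inverse_kinematics(position, orientation): joint angles nearest the present ones, or None.
- env.read_state(): the state.
- env.grab_frame(name): name is "side" or "top" or "wrist"; returns a dict with "image" (480x640x3 uint8, blue, green, red), "fx", "fy", "cx", "cy" (pixels), "D" ([k1, k2, p1, p2, k3] as OpenCV has them; the pictures are not rectified), "position" and "orientation" of the camera in the world. Camera axes: x right, y up, looking along -z (the intrinsics and any distortion apply to the point x, -y, -z); pixel columns grow to the right and rows downward; lengths in m; the calibration is good to about 2 mm. A picture is of the moment at which its call begins. There is no depth.
A pose or a line that the arm cannot do raises env.Unreachable and nothing moves.
- env.close_job(): hands the job in, once; it reports no verdict.
Trained networks look in a picture, given as the dict that the camera call returned (one of the last four; its "shot" number tells which), for a name from the list of things; names that differ only in an ending like _2 or _b are one class to them, and where a whole thing is asked for, a point or a joint stands for the part that bears it (a point fixed in the world has none). Each returns a list of dicts, best first, with "score" (0 to 1); they miss things now and then, are a little off and sometimes report something else, mostly with a low value. They report only what shows in the picture. A call takes as long as a camera call. They do not tell look-alikes from the thing itself.
- env.search_frame(picture, thing): "xyz" ([x, y, z] in m, in world coordinates, good to about 4 mm: the middle of the surface that is visible of it).
- env.trace(picture, thing): "mask" (480x640 bool, what is visible of it).
The state is a dict: "clock": time; "joint_positions": joint angles; "qvel": joint speeds; "joint_torque": joint torques, N m; "position": TCP position; "tool_rot": TCP orientation; "force": force on the tool from outside, world axes, zero at the start; "wrist_torque": the same for the moment, N m; "opening": opening from 0.0 (shut) to 1.0 (fully open).
Only numpy, scipy, OpenCV 4.12 (cv2) and the standard library are available. Lean on these libraries where they do the work, as an engineer would, in place of code of your own. Each camera call takes 0.05 s, during which the arm holds its last target. There are 200 camera calls.

TASK

Try the orange-handled feeler blade in the slot of each steel clamp block on the bench, one after another in the order of their dots white, yellow, blue, black (one colour may be missing), pushing it in until it is fully home or jams. Put the blocks that take it fully home flat on the floor of the green tray and the blocks that jam it flat on the floor of the red tray. Lay the orange-handled blade back on its rubber rest and leave the other tools and parts where they are.

Things in the scene. Friction and masses are not known exactly. Their poses are not given: they have to be found in the camera images.
- white_a: steel clamp block, white dot ringed black on top, 44 (x) x 46 (y) x 44 mm high, 0.5 kg, slides if pushed with about 3 N; origin: centre of underside. In its -x face (towards the robot) is a level slot 30 mm wide (y), centred 22 mm above the underside, 16 mm high at the mouth, funnelling to 8 mm at 12 mm depth. Present: this, its look-alike white_b, or neither (absent: None)
- white_b: outside just like white_a. Hidden past the funnel, one of white_a and white_b has a throat 8 mm high up to its back wall at 38 mm depth (the 4 mm blade goes fully home), the other one of only 2 mm (the blade jams at 12 mm depth). The letters a, b do not tell which: only the blade does
- yellow_a: clamp block with a yellow dot (ringed black) on top, otherwise same shape, slot, weight and origin as white_a; it or its look-alike yellow_b, one free and one tight (which is which is not told), may be present, or neither; absent: None
- yellow_b: clamp block with a yellow dot (ringed black) on top, otherwise same shape, slot, weight and origin as white_a; it or its look-alike yellow_a, one free and one tight (which is which is not told), may be present, or neither; absent: None
- blue_a: clamp block with a blue dot (ringed black) on top, otherwise same shape, slot, weight and origin as white_a; it or its look-alike blue_b, one free and one tight (which is which is not told), may be present, or neither; absent: None
- blue_b: clamp block with a blue dot (ringed black) on top, otherwise same shape, slot, weight and origin as white_a; it or its look-alike blue_a, one free and one tight (which is which is not told), may be present, or neither; absent: None
- black_a: clamp block with a black dot (ringed white) on top, otherwise same shape, slot, weight and origin as white_a; it or its look-alike black_b, one free and one tight (which is which is not told), may be present, or neither; absent: None
- black_b: clamp block with a black dot (ringed white) on top, otherwise same shape, slot, weight and origin as white_a; it or its look-alike black_a, one free and one tight (which is which is not told), may be present, or neither; absent: None
- feeler: the feeler blade to use: orange handle 80 mm long (x), 18 high (z), 32 wide (y) over the middle 10 mm of its height, 22 wide above and below; a steel blade 60 mm long, 16 wide, 4 thick runs on from its +x end at half height. Origin: centre of the handle (9 mm above what it lies on); same either side up; 0.15 kg, centre of mass 12 mm towards the blade
- feeler_tip (a point): middle of the end of the steel blade of the orange feeler, 100 mm along +x from the feeler's origin; same axes
- rest: flat grey-black rubber rest for the feeler, fixed, 200 mm (x) by 70 mm (y), 5 mm thick; origin at the centre of its underside
- green_tray: green open tray, fixed, for blocks that take the blade: 240 mm (x) by 115 mm (y) outside, walls 20 mm high and 5 mm thick, floor 5 mm thick; origin at the centre of its underside
- red_tray: red open tray, fixed, for blocks that jam the blade: same size and origin as the green tray
- thin_feeler: a different feeler with a blue handle and a 1.5 mm blade, otherwise shaped like the orange one; not to be used; origin at the centre of its handle
- calipers: calipers lying on the bench, 200 mm long, to be left alone; origin under the beam's middle
- bolt: dark hexagon-head bolt lying on the bench, 53 mm long, to be left alone; origin at its head's end
- setup_block: brass block 30 x 30 x 15 mm, to be left alone; origin at the centre of its underside
- screwdriver: yellow screwdriver lying on the bench, to be left alone
Mind the look-alikes: they are no part of the job. Leave any purple look-alike of the white_a alone.

How it is judged:
By the outcome, as a careful person would: the job done as asked, in the order asked, and still so for the second after the job is handed in, with the robot touching nothing.
Of white_a, white_b only 1 to 1 are there at a start; the rules pass over those that are not, and their reading is None.
Of yellow_a, yellow_b only 1 to 1 are there at a start; the rules pass over those that are not, and their reading is None.
Of blue_a, blue_b only 1 to 1 are there at a start; the rules pass over those that are not, and their reading is None.
Of black_a, black_b only 1 to 1 are there at a start; the rules pass over those that are not, and their reading is None.
Of white_a, white_b, yellow_a, yellow_b, blue_a, blue_b, black_a, black_b only 7 to 8 are there at a start; the rules pass over those that are not, and their reading is None.
At some moment in a run one of feeler, white_a, white_b, yellow_a, yellow_b, blue_a, blue_b, black_a, black_b may be knocked a few centimetres aside while the robot is not near it.
Once in a run the grip may slacken for a moment while it holds something.
It also fails if it takes over 210 s, if anything falls off the work surface, if the arm or the gripper's body presses on something with over 40 N, if the wrist force passes 120 N, or if a joint passes its speed limit or range.

## Working session

There is one attempt and no reset: what is moved stays moved. The work goes in short steps, each a Python script; the robot and the scene stay as the last script left them, time stands still between calls to the robot, and variables do not carry over. Pictures are saved under pics/ and viewed, about 12 in all and at most 16, crops included, and the job is handed in when it is done.

```bash
mkdir -p pics; ls; python3 - <<'E'
from workcell import env
import cv2
for n in ("top","side"):
    f=env.grab_frame(n); cv2.imwrite(f"pics/{n}0.png",f["image"])
    print(n,f["position"],f["orientation"],f["fx"],f["fy"],f["cx"],f["cy"],f["D"])
    if n=="top":
        for t in ["white_a","yellow_a","blue_a","black_a","feeler","rest","green_tray","red_tray","thin_feeler"]:
            print(t,[([round(float(v),3) for v in d["xyz"]],round(float(d["score"]),2)) for d in env.search_frame(f,t)][:6])
print(env.read_state())
E
```

```text
pics
top [ 0.42415118 -0.00406589  1.22695111] [  6.73815123   0.41786186 -90.18150547] 515.7710936001272 515.7710936001272 330.3954044388641 238.2182924808088 [-0.12694758  0.          0.          0.          0.        ]
white_a [([0.704, -0.401, 0.043], 0.6), ([0.619, -0.188, 0.045], 0.59), ([0.771, -0.274, 0.006], 0.18)]
yellow_a [([0.635, 0.181, 0.043], 0.96), ([0.642, 0.061, 0.043], 0.3)]
blue_a [([0.618, -0.063, 0.046], 0.69)]
black_a [([0.642, 0.06, 0.045], 0.82), ([0.484, 0.378, 0.007], 0.55)]
feeler [([0.436, 0.025, 0.02], 0.57)]
rest []
green_tray [([0.501, -0.38, 0.005], 0.82), ([0.766, -0.274, 0.008], 0.64), ([0.632, 0.181, 0.041], 0.58)]
red_tray [([0.49, 0.375, 0.007], 0.84)]
thin_feeler [([0.752, -0.017, 0.014], 0.73)]
side [0.24180894 0.66884486 0.80278683] [ 4.55372550e+01  5.21082254e-02 -1.55803672e+02] 435.2067615269615 435.2067615269615 319.71459280062527 246.0387659414505 [-0.0191328  0.         0.         0.         0.       ]
{'clock': 0.55, 'joint_positions': array([-6.25336004e+01,  2.20424453e+01,  4.49257568e-01, -2.49119093e-03,
       -6.84104447e+01, -1.48178642e+01]), 'qvel': array([-0.04882751, -0.01137558,  0.05293407, -0.03806674, -0.03645182,
       -0.05371476]), 'joint_torque': array([ 1.69417526e-04, -3.90142500e+01,  1.87495279e+01,  4.22174647e+00,
        1.52322301e-02, -3.25065662e-05]), 'position': array([ 0.13688809, -0.60977577,  0.22251248]), 'tool_rot': array([-8.99958960e+01, -1.31034986e-03,  1.26476186e+01]), 'force': array([-0.12643434, -0.13838813, -0.01970692]), 'wrist_torque': array([-0.00769243, -0.00748349, -0.01997985]), 'opening': 0.9980181337049753}
```

View pics/top0.png

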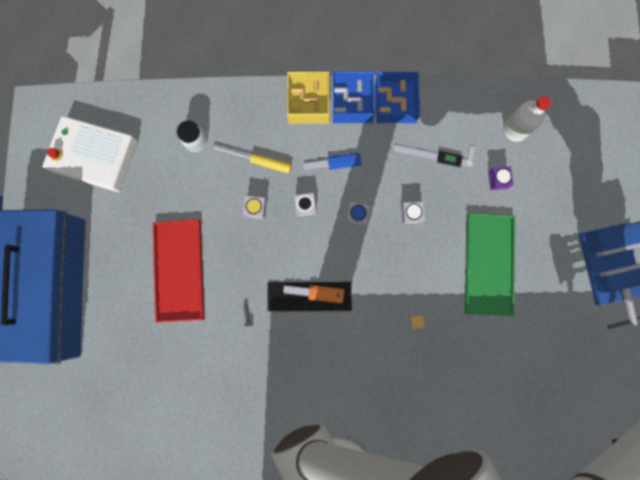

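View pics/side0.png

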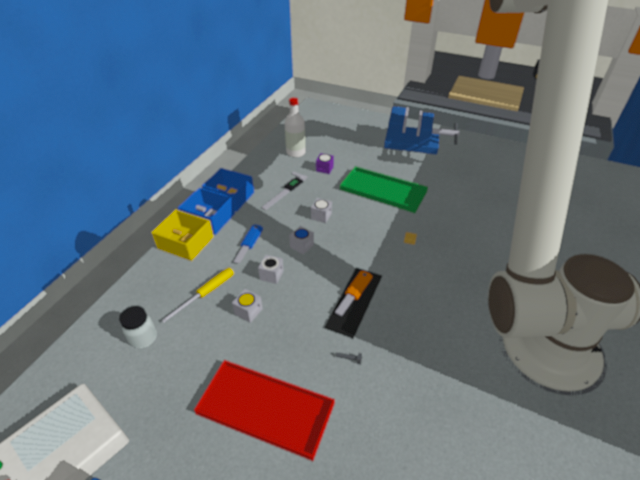

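```bash
cat > h.py <<'E'
from workcell import env
import numpy as np, cv2
from scipy.spatial.transform import Rotation as Rot
from scipy.optimize import minimize
def proj(f,P):
    R=Rot.from_euler('xyz',f["orientation"],degrees=True).as_matrix()
    p=(np.atleast_2d(P)-f["position"])@R; p=p*[1,-1,-1]
    K=np.array([[f["fx"],0,f["cx"]],[0,f["fy"],f["cy"]],[0,0,1]])
    return cv2.projectPoints(p.astype(float),np.zeros(3),np.zeros(3),K,np.array(f["D"],float))[0][:,0]
def box(x0,x1,y0,y1,z0,z1): return np.array([[x,y,z] for x in(x0,x1) for y in(y0,y1) for z in(z0,z1)])
BLOCK=[box(-.022,.022,-.023,.023,0,.044)]
FEEL=[box(-.04,.04,-.016,.016,-.005,.005),box(-.04,.04,-.011,.011,-.009,.009),box(.04,.1,-.008,.008,-.002,.002)]
TRAY=[box(-.12,.12,-.0575,.0575,0,.02)]; REST=[box(-.1,.1,-.035,.035,0,.005)]
def sil(f,parts,x,y,z,yaw):
    m=np.zeros((480,640),np.uint8); R=Rot.from_euler('z',yaw,degrees=True).as_matrix()
    for b in parts:
        h=cv2.convexHull((proj(f,b@R.T+[x,y,z])*16).round().astype(np.int32))
        cv2.fillConvexPoly(m,h,1,cv2.LINE_AA if 0 else 8,4)
    return m>0
def fit(f,mask,parts,z,x,y,yaws):
    """pose (x,y,yaw) whose silhouette best overlaps mask; returns x,y,yaw,iou"""
    def c(p):
        s=sil(f,parts,p[0]/100,p[1]/100,z,p[2]*5); return -(s&mask).sum()/max(1,(s|mask).sum())
    best=min((minimize(c,[x*100,y*100,a/5],method='Nelder-Mead',options=dict(initial_simplex=np.array([x*100,y*100,a/5])+np.array([[0,0,0],[1,0,0],[0,1,0],[0,0,1.]]),maxiter=120)) for a in yaws),key=lambda r:r.fun)
    p=best.x; return np.array([p[0]/100,p[1]/100,p[2]*5,-best.fun])
def find(f,name,parts,z,yaws,guess,tol=.06):
    """trace masks whose fit lies near the guess"""
    for d in env.trace(f,name)[:4]:
        m=d["mask"]
        g=proj(f,[[guess[0],guess[1],z+.02]])[0]; ys,xs=np.nonzero(m)
        if m.sum()<50 or np.hypot(xs.mean()-g[0],ys.mean()-g[1])>tol*f["fx"]/ (f["position"][2]): continue
        return fit(f,m,parts,z,guess[0],guess[1],yaws)
    return None
def down(yaw): return [-90,0,yaw]
def st(): s=env.read_state(); return round(s["clock"],1),s["position"].round(4),s["tool_rot"].round(1),s["force"].round(1),round(s["opening"],3)
G={"white_a":(.61,-.19),"blue_a":(.61,-.063),"black_a":(.635,.06),"yellow_a":(.63,.18)}
E
python3 - <<'E'
from h import *
np.set_printoptions(precision=4,suppress=True)
f=env.grab_frame("top")
for n,g in G.items(): print(n,find(f,n,BLOCK,0,[-10,0,10],g))
print(find(f,"feeler",FEEL,.014,[80,100],(.44,0.0)))
print(find(f,"green_tray",TRAY,0,[0],(.5,-.38),.1),find(f,"red_tray",TRAY,0,[0],(.49,.377),.1),find(f,"rest",REST,0,[90],(.44,.02),.1))
env.goto([.48,0,.36],down(0)); print(st())
f=env.grab_frame("wrist"); cv2.imwrite("pics/w1.png",f["image"]); print(f["position"],f["orientation"],f["fx"])
for n,g in G.items(): print(n,find(f,n,BLOCK,0,[-10,0,10],g,.1))
print(find(f,"feeler",FEEL,.014,[80,100],(.44,0.0),.15))
E
```

```text
white_a [ 0.6271 -0.1893 -0.5509  0.8586]
blue_a [ 0.6241 -0.0608 -9.6     0.9393]
black_a [0.6479 0.0631 9.8941 0.7978]
yellow_a [ 0.6407  0.1837 -7.0517  0.93  ]
[ 0.4357  0.0135 84.0079  0.9305]
[ 0.5037 -0.3752 -2.0602  0.9779] [0.4931 0.37   2.5729 0.9551] [ 0.4307  0.0557 90.2453  0.7387]
(3.5, array([ 0.48  , -0.0005,  0.3598]), array([-90. ,   0. ,  -0.1]), array([-0.1, -0.7,  0.8]), 0.997)
[ 0.4077 -0.0013  0.521 ] [-15.4778   0.0237  89.9587] 418.5097865326146
white_a [  0.6217  -0.1939 -10.0277   0.5102]
blue_a [  0.6238  -0.062  -11.488    0.9628]
black_a [0.6429 0.0623 9.7315 0.6471]
yellow_a [ 0.6353  0.1917 40.5381  0.2369]
[ 0.4359  0.0144 83.0936  0.9486]
```

View pics/w1.png

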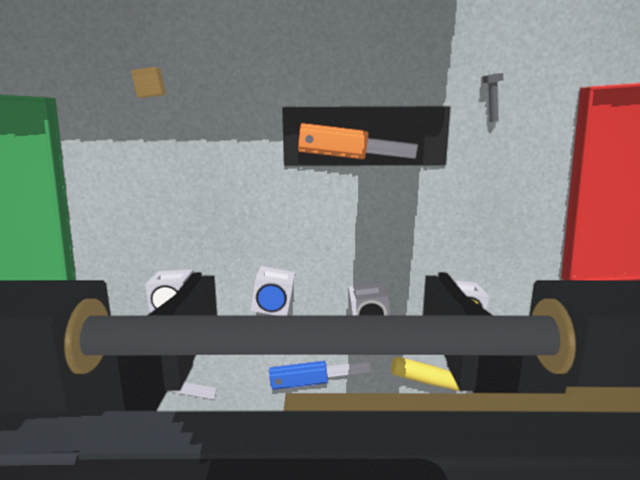

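```bash
python3 - <<'E'
from h import *
np.set_printoptions(precision=4,suppress=True)
ims=[]
for y,ns in ((-.125,("white_a","blue_a")),(.12,("black_a","yellow_a"))):
    env.goto([.67,y,.30],down(0)); env.dwell(.2)
    f=env.grab_frame("wrist"); im=f["image"].copy()
    for n in ns:
        r=find(f,n,BLOCK,0,[-10,0,10],G[n],.12); print(n,r)
        if r is not None:
            R=Rot.from_euler('z',r[2],degrees=True).as_matrix()
            for p in proj(f,BLOCK[0]@R.T+[r[0],r[1],0]): cv2.circle(im,tuple(int(v) for v in p),2,(0,0,255),-1)
    ims.append(im[60:340])
cv2.imwrite("pics/w2.png",np.vstack(ims)); print(st())
E
```

```text
white_a [ 0.6264 -0.1913  2.7969  0.9715]
blue_a [  0.6235  -0.0622 -10.7403   0.9728]
black_a [ 0.6465  0.0626 11.756   0.9018]
yellow_a [ 0.6408  0.1819 -7.2222  0.9511]
(6.4, array([0.6702, 0.1189, 0.3   ]), array([-90. ,  -0. ,  -0.1]), array([ 0.5,  0.5, -0.1]), 1.002)
```

View pics/w2.png

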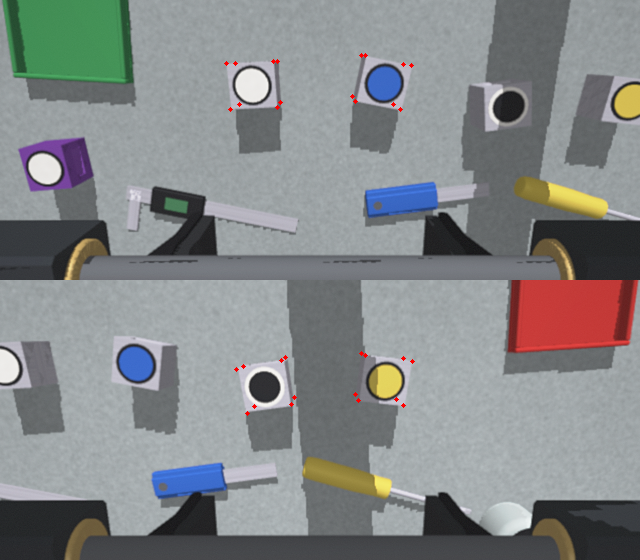

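```bash
python3 - <<'E'
from h import *
fx,fy,yaw=.4358,.014,83.5
u=np.array([np.cos(np.radians(yaw)),np.sin(np.radians(yaw))]); g=np.array([fx,fy])+.008*u
env.gripper_to(.7)
env.goto([*g,.12],down(yaw)); print(st(),env.read_state()["joint_positions"].round(0))
f=env.grab_frame("top"); print(find(f,"feeler",FEEL,.014,[80,90],(fx,fy)))
print(env.move_straight([*g,.008],rate=.08,force_limit=8),st())
env.gripper_to(0,40); print(st())
env.move_straight([*g,.15]); print(st())
env.goto([.48,-.19,.15],down(2.8)); env.dwell(.3); print(st(),env.read_state()["joint_positions"].round(0))
f=env.grab_frame("top"); t=f["image"]; f2=env.grab_frame("side"); f3=env.grab_frame("wrist")
R=Rot.from_euler('z',2.8,degrees=True).as_matrix()
im2=f2["image"]; p=proj(f2,[[.48,-.19,.15]])[0].astype(int); q=proj(f,[[.48,-.19,.15]])[0].astype(int)
c=lambda i,p:cv2.resize(i[max(0,p[1]-50):p[1]+50,max(0,p[0]-65):p[0]+65],(390,300),interpolation=cv2.INTER_CUBIC)
cv2.imwrite("pics/g1.png",np.vstack([np.hstack([c(t,q),c(im2,p)]),cv2.resize(f3["image"],(390,292)).repeat(2,1)[:, :780]]))
print(p,q)
E
```

```text
(8.5, array([0.4381, 0.0225, 0.1207]), array([-90.1,  -0. ,  83.5]), array([ 0.5, -0. ,  0.4]), 0.697) [ 24.  10. -33.   0. -47. -31.]
None
False (10.1, array([0.437 , 0.0221, 0.0084]), array([-90.1,  -0. ,  83.5]), array([ 0.2, -0.4,  0.2]), 0.7)
(10.8, array([0.4366, 0.0219, 0.008 ]), array([-90. ,   0. ,  83.5]), array([-0.9,  0.1,  1.2]), 0.365)
(11.9, array([0.4359, 0.0217, 0.1491]), array([-89.9,   0. ,  83.5]), array([ 0.5,  0.7, -1.2]), 0.36)
(13.0, array([ 0.4802, -0.189 ,  0.1502]), array([-90. ,  -0. ,   2.9]), array([-0.5, -0.2, -1.7]), 0.364) [ -3.  15. -21.  -0. -54. -84.]
[373 185] [422 271]
```

View pics/g1.png

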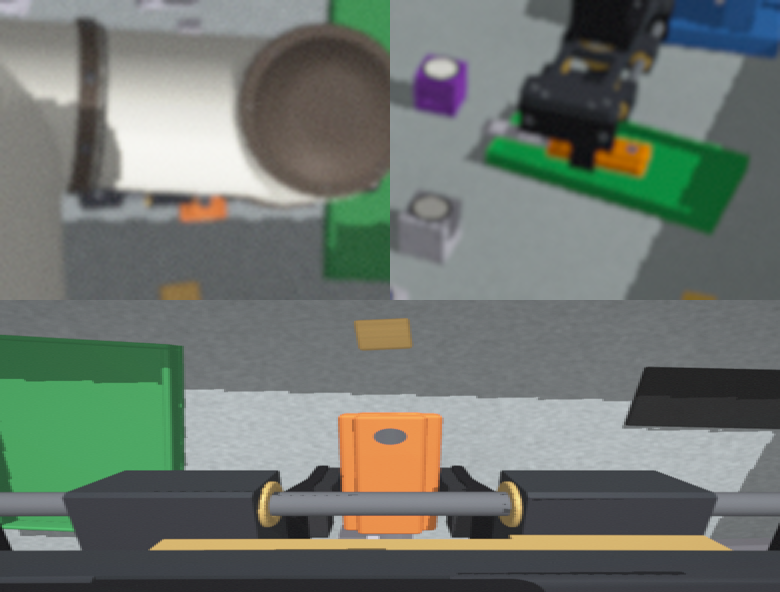

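```bash
cat >> h.py <<'E'
B={"white_a":(.6264,-.1913,2.8),"yellow_a":(.6408,.1819,-7.2),"blue_a":(.6235,-.0622,-10.7),"black_a":(.6465,.0626,11.8)}
def side(names=B):
    f=env.grab_frame("side")
    for n in names:
        g=B[n]; print("side",n,find(f,n,BLOCK,0,[g[2]],g,.15))
    return f
OFF=.092; TZ=.016
def tcp(b,depth,dz=0,dy=0):
    a=np.radians(b[2]); u=np.array([np.cos(a),np.sin(a)]); v=np.array([-u[1],u[0]])
    p=np.array(b[:2])+u*(-.022+depth-OFF)+v*dy; return [*p,TZ+dz]
def depth(b):
    a=np.radians(b[2]); u=np.array([np.cos(a),np.sin(a)])
    return (env.read_state()["position"][:2]-np.array(b[:2]))@u+.022+OFF
def test(n,dmax=.041,lim=2.5):
    b=B[n]
    p=tcp(b,-.02); env.goto([p[0],p[1],.10],down(b[2])); env.move_straight(p,down(b[2]),rate=.1); env.dwell(.3); print(st())
    s=env.move_straight(tcp(b,dmax),rate=.03,force_limit=lim); print("stopped",s,"depth",round(depth(b),4),st())
    env.dwell(.3); print("depth",round(depth(b),4),st())
E
python3 - <<'E'
from h import *
np.set_printoptions(precision=4,suppress=True)
side(); test("white_a"); f=side(["white_a"])
p=proj(f,[[.6,-.19,.02]])[0].astype(int); cv2.imwrite("pics/t1.png",cv2.resize(f["image"][p[1]-50:p[1]+50,p[0]-65:p[0]+65],(650,500),interpolation=cv2.INTER_CUBIC))
E
```

```text
side white_a [ 0.6235 -0.1881  5.3092  0.9482]
side yellow_a [ 0.6408  0.1819 -4.9996  0.9163]
side blue_a [ 0.6227 -0.0608 -9.165   0.9019]
side black_a None
(15.1, array([ 0.4928, -0.1979,  0.0164]), array([-90. ,  -0. ,   2.8]), array([-0.3, -0.9, -1.9]), 0.359)
stopped True depth 0.0356 (16.8, array([ 0.5481, -0.1948,  0.0148]), array([-89.9,   0.3,   2.8]), array([-0.7, -0.9, -1.8]), 0.36)
depth 0.0351 (17.1, array([ 0.5475, -0.1948,  0.0144]), array([-89.9,   0.3,   2.8]), array([ 1. , -0.3, -1.4]), 0.362)
side white_a [ 0.6266 -0.1856  9.8319  0.7069]
```

View pics/t1.png

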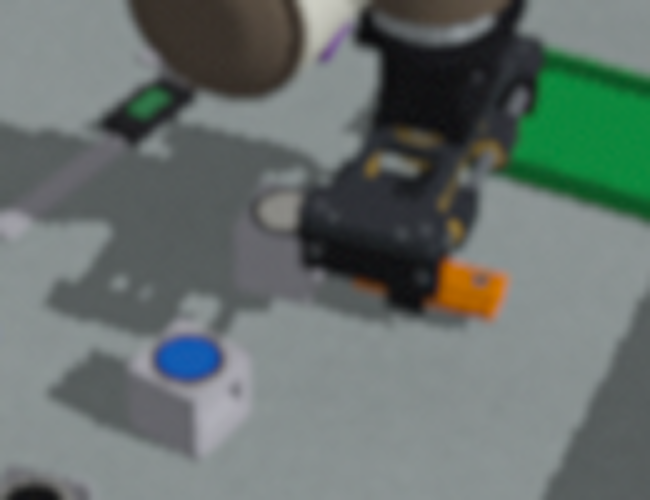

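```bash
python3 - <<'E'
from h import *
np.set_printoptions(precision=4,suppress=True)
n="white_a";b=B[n]
for d in (.039,.042):
    s=env.move_straight(tcp(b,d),down(b[2]),rate=.02,force_limit=8); print(s,round(depth(b),4),st()); env.dwell(.3); print(st())
side(["white_a"])
E
```

```text
False 0.0381 (17.5, array([ 0.5505, -0.1949,  0.0155]), array([-90. ,   0.1,   2.8]), array([-1.7, -0.3, -1.2]), 0.36)
(17.8, array([ 0.5511, -0.1949,  0.0158]), array([-90. ,   0. ,   2.8]), array([-1.5, -1.1, -2.1]), 0.364)
False 0.0427 (18.1, array([ 0.5552, -0.1948,  0.0162]), array([-90. ,  -0.1,   2.8]), array([-1. ,  0.3, -2.8]), 0.361)
(18.4, array([ 0.5552, -0.1948,  0.0163]), array([-90. ,  -0.1,   2.8]), array([-2. , -0.1, -1.6]), 0.366)
side white_a [ 0.632  -0.1859  4.2657  0.657 ]
```

```bash
cat >> h.py <<'E'
def back(b):
    env.move_straight(tcp(b,-.025),down(b[2]),rate=.08); p=tcp(b,-.025); env.move_straight([p[0],p[1],.10],rate=.15); print("back",st())
def confirm(n):
    b=B[n]
    d0=depth(b)
    for d in (d0+.003,d0+.006):
        s=env.move_straight(tcp(b,d),down(b[2]),rate=.02,force_limit=10); env.dwell(.2); print("confirm",s,round(depth(b),4),st())
E
python3 - <<'E'
from h import *
np.set_printoptions(precision=4,suppress=True)
back(B["white_a"]); env.goto([.5,.19,.10],down(-7.2)); env.dwell(.2)
f=side(["white_a","yellow_a","blue_a"]); print(find(f,"feeler",FEEL,.106,[-7],(.49,.19),.3))
test("yellow_a"); confirm("yellow_a"); f=side(["yellow_a"])
p=proj(f,[[.6,.18,.02]])[0].astype(int); cv2.imwrite("pics/t2.png",cv2.resize(f["image"][p[1]-75:p[1]+75,p[0]-98:p[0]+97],(650,500),interpolation=cv2.INTER_CUBIC))
E
```

```text
back (20.2, array([ 0.487 , -0.1978,  0.0993]), array([-90. ,   0.1,   2.8]), array([-1.1,  0. , -2.1]), 0.363)
side white_a [ 0.6264 -0.1913  2.8    -0.    ]
side yellow_a [ 0.6426  0.1825 -5.2797  0.7784]
side blue_a None
[ 0.4821  0.1989 -7.488   0.2002]
(23.7, array([0.508 , 0.1988, 0.0164]), array([-90. ,  -0. ,  -7.2]), array([-0.1,  0.3, -2.6]), 0.364)
stopped True depth 0.0362 (25.4, array([0.5635, 0.1909, 0.0149]), array([-90.1,   0.2,  -7.3]), array([-0.4,  0.1, -2.2]), 0.363)
depth 0.0357 (25.7, array([0.563 , 0.1907, 0.0143]), array([-90.1,   0.2,  -7.2]), array([ 0.2,  0.5, -1.1]), 0.365)
confirm False 0.0378 (26.2, array([0.5651, 0.1909, 0.0155]), array([-90.1,   0.1,  -7.2]), array([-3.5, -0.5, -2.5]), 0.361)
confirm False 0.0421 (26.7, array([0.5695, 0.1911, 0.0162]), array([-90. ,  -0.1,  -7.2]), array([-1.4,  0.1, -2.4]), 0.364)
side yellow_a [ 0.6832  0.1538 15.8166  0.1152]
```

View pics/t2.png

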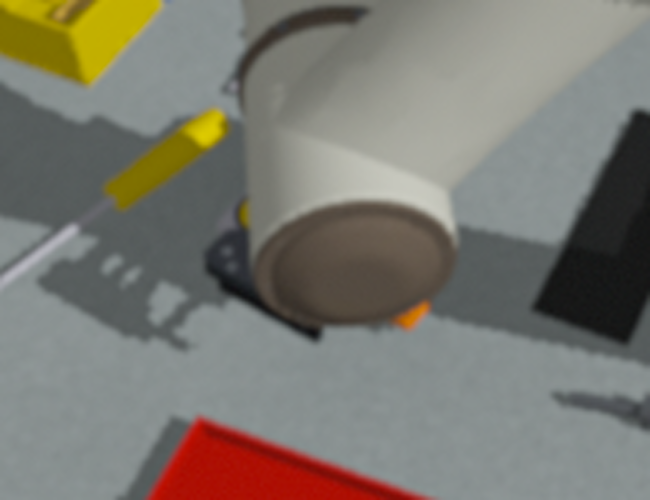

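```bash
cat >> h.py <<'E'
def survey(fn=None,y=0.,names=B):
    env.goto([.67,y,.30],down(0)); env.dwell(.2); f=env.grab_frame("wrist"); im=f["image"]
    for n in names:
        g=B[n]; print("survey",n,find(f,n,BLOCK,0,[g[2]],g,.15))
    if fn: cv2.imwrite(fn,im)
    return f
E
python3 - <<'E'
from h import *
np.set_printoptions(precision=4,suppress=True)
back(B["yellow_a"]); survey("pics/s1.png"); print(st())
E
```

```text
back (28.5, array([0.5023, 0.1989, 0.0992]), array([-90. ,   0.1,  -7.2]), array([-0.3,  0.3, -1.7]), 0.358)
survey white_a [ 0.6326 -0.1909  3.1068  0.9731]
survey yellow_a [ 0.6462  0.1814 -5.9104  0.9715]
survey blue_a [ 0.6239 -0.0616 -9.2977  0.9522]
survey black_a [0.6462 0.0621 8.8502 0.943 ]
(30.2, array([0.6699, 0.0003, 0.3   ]), array([-90.,   0.,   0.]), array([ 0.3,  1. , -1.4]), 0.366)
```

View pics/s1.png

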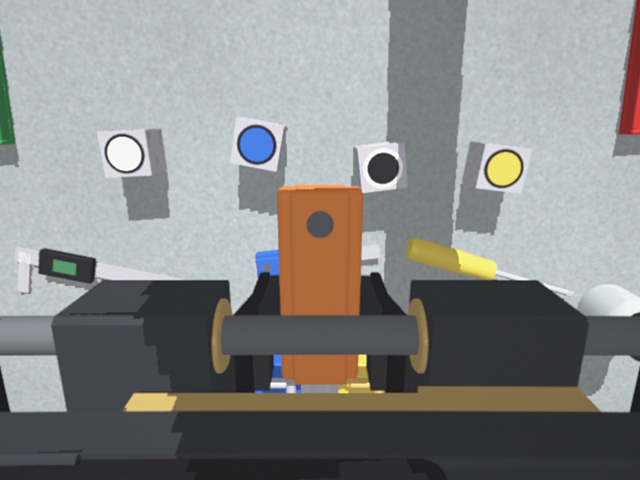

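```bash
sed -i 's/"blue_a":(.6235,-.0622,-10.7),"black_a":(.6465,.0626,11.8)/"blue_a":(.6238,-.062,-10),"black_a":(.6463,.0624,10)/; s/"white_a":(.6264,-.1913,2.8)/"white_a":(.6326,-.1909,3)/; s/"yellow_a":(.6408,.1819,-7.2)/"yellow_a":(.6462,.1814,-6)/' h.py
python3 - <<'E'
from h import *
np.set_printoptions(precision=4,suppress=True)
test("blue_a"); confirm("blue_a"); back(B["blue_a"]); survey(names=["white_a","blue_a","yellow_a","black_a"]); print(st())
E
```

```text
(32.5, array([ 0.4921, -0.0387,  0.0165]), array([-90. ,  -0.1, -10. ]), array([ 0.4, -0.3, -1.2]), 0.362)
stopped True depth 0.0358 (34.2, array([ 0.5467, -0.0488,  0.015 ]), array([-90. ,   0.2, -10.1]), array([-0.1, -1.1, -1.9]), 0.362)
depth 0.0353 (34.5, array([ 0.5462, -0.0489,  0.0145]), array([-90.1,   0.3, -10. ]), array([ 0. ,  0.9, -1.1]), 0.362)
confirm False 0.0375 (35.0, array([ 0.5484, -0.0489,  0.0157]), array([-90. ,   0.1, -10. ]), array([-2.6,  1.2, -2.3]), 0.364)
confirm False 0.0416 (35.5, array([ 0.5525, -0.0494,  0.0161]), array([-90.,  -0., -10.]), array([-1.8,  0.1, -2.3]), 0.36)
back (37.2, array([ 0.4863, -0.038 ,  0.0993]), array([-90. ,   0.1, -10. ]), array([-0.8, -0.3, -1.2]), 0.362)
survey white_a [ 0.6325 -0.1908  3.2289  0.986 ]
survey blue_a [ 0.6294 -0.0628 -8.8408  0.9527]
survey yellow_a [ 0.6463  0.1811 -6.2552  0.9744]
survey black_a [0.6463 0.0627 7.5036 0.9765]
(38.7, array([ 0.6698, -0.    ,  0.3   ]), array([-90.,   0.,  -0.]), array([ 1. , -0.7, -2.1]), 0.363)
```

```bash
sed -i 's/"blue_a":(.6238,-.062,-10),"black_a":(.6463,.0624,10)/"blue_a":(.6294,-.0628,-9),"black_a":(.6463,.0626,8.5)/' h.py
python3 - <<'E'
from h import *
np.set_printoptions(precision=4,suppress=True)
test("black_a"); confirm("black_a"); back(B["black_a"]); survey(); print(st())
E
```

```text
(41.0, array([0.514 , 0.0429, 0.0165]), array([-90. ,  -0.1,   8.5]), array([-0. , -0.3, -2.1]), 0.359)
stopped True depth 0.0113 (42.2, array([0.5447, 0.0472, 0.0149]), array([-90. ,   0.2,   8.4]), array([ 0.2, -0.1, -2.1]), 0.364)
depth 0.01 (42.5, array([0.5435, 0.0469, 0.0145]), array([-90. ,   0.3,   8.4]), array([ 0.5, -1.1, -0.8]), 0.361)
confirm False 0.0125 (43.0, array([0.5459, 0.0475, 0.0158]), array([-90. ,   0.1,   8.5]), array([-1.7,  0.1, -2.2]), 0.359)
confirm False 0.0154 (43.5, array([0.5488, 0.0479, 0.0158]), array([-90. ,   0.1,   8.5]), array([-2.9, -0.9, -1. ]), 0.36)
back (44.9, array([0.5083, 0.0419, 0.0993]), array([-90. ,   0.1,   8.5]), array([-0.3, -0.5, -1.8]), 0.359)
survey white_a [ 0.6326 -0.1907  3.219   0.9831]
survey yellow_a [ 0.6463  0.1814 -6.4137  0.9802]
survey blue_a [  0.6293  -0.063  -10.3221   0.9624]
survey black_a [0.6511 0.0627 9.3274 0.9649]
(46.3, array([0.6698, 0.0001, 0.3   ]), array([-90.,   0.,   0.]), array([ 0. , -0. , -1.5]), 0.361)
```

```bash
python3 - <<'E'
from h import *
np.set_printoptions(precision=4,suppress=True)
env.goto([.437,.022,.12],down(83.5))
print(env.move_straight([.437,.022,.0085],rate=.06,force_limit=4),st())
env.gripper_to(.7); print(st()); env.move_straight([.437,.022,.15])
env.goto([.5,.0,.36],down(0)); env.dwell(.2); f=env.grab_frame("wrist"); cv2.imwrite("pics/r1.png",f["image"]); print(find(f,"feeler",FEEL,.014,[84],(.436,.014),.15)); survey(); print(st())
E
```

```text
False (49.5, array([0.4372, 0.0221, 0.0088]), array([-90. ,  -0. ,  83.5]), array([-0.6,  0.8, -1.3]), 0.362)
(50.3, array([0.437 , 0.022 , 0.0085]), array([-90. ,   0. ,  83.5]), array([-0.3, -0.4,  0.3]), 0.699)
[ 0.4372  0.0134 83.027   0.9478]
survey white_a [ 0.6326 -0.1912  3.3799  0.971 ]
survey yellow_a [ 0.6464  0.1815 -6.6243  0.9784]
survey blue_a [ 0.6292 -0.0624 -9.4051  0.9761]
survey black_a [0.6513 0.0625 9.8175 0.9411]
(54.1, array([0.6697, 0.0001, 0.3008]), array([-90. ,  -0.1,   0. ]), array([0.1, 0.6, 0. ]), 0.705)
```

View pics/r1.png

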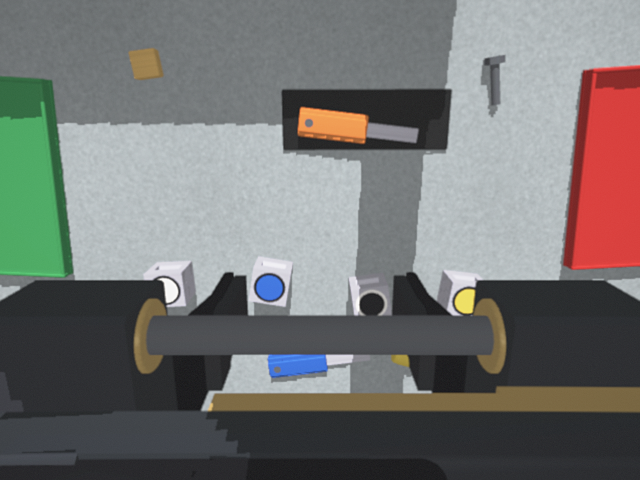

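```bash
cat >> h.py <<'E'
def look(n,y0):
    env.goto([.67,y0,.30],down(0)); env.dwell(.2); f=env.grab_frame("wrist"); g=B[n]; return find(f,n,BLOCK,0,[g[2]],g,.2)
def put(n,dst,yaw,y0):
    r=look(n,y0); print(n,r)
    if r is None or r[3]<.9: print("ABORT"); return False
    x,y,a=r[:3]; a=a+90*0
    env.gripper_to(.85); env.goto([x,y,.12],down(a))
    if env.move_straight([x,y,.021],rate=.12,force_limit=10): print("touch",st())
    env.gripper_to(0,40); env.move_straight([x,y,.18],rate=.2); s=st(); print("grasp",s)
    if s[-1]<.45: print("ABORT lost"); return False
    env.goto([*dst,.18],down(yaw)); s=st(); print(s)
    if s[-1]<.45: print("ABORT lost"); return False
    t=env.move_straight([*dst,.029],rate=.12,force_limit=10)
    t=env.move_straight([*dst,.025],rate=.03,force_limit=5); print("down",t,st())
    env.gripper_to(.68); env.move_straight([*dst,.15],rate=.2); print("done",st()); return True
E
python3 - <<'E'
from h import *
np.set_printoptions(precision=4,suppress=True)
c=np.array([.5037,-.3752]); u=np.array([np.cos(np.radians(-2)),np.sin(np.radians(-2))])
for n,d,y0 in (("white_a",-.07,-.12),("yellow_a",0,.12),("blue_a",.07,0)):
    if not put(n,c+d*u,-2,y0): break
else: put("black_a",np.array([.4931,.370]),2.5,0.)
E
```

```text
white_a [ 0.6332 -0.1912  3.569   0.9678]
grasp (58.9, array([ 0.6318, -0.1909,  0.1777]), array([-89.9,   0.2,   3.5]), array([-0.6, -0. , -4.9]), 0.529)
(59.9, array([ 0.4348, -0.3725,  0.18  ]), array([-90. ,  -0. ,  -1.9]), array([ 0.9,  0.7, -3.8]), 0.526)
down True (61.6, array([ 0.4349, -0.3734,  0.0262]), array([-90.1,  -0.2,  -2. ]), array([ 0. , -0.1,  5.7]), 0.525)
done (62.9, array([ 0.4329, -0.3722,  0.1488]), array([-89.9,   0.2,  -2.1]), array([ 0.3,  0.4, -0.5]), 0.682)
yellow_a [ 0.6468  0.1812 -7.5329  0.9462]
grasp (69.2, array([0.6451, 0.1806, 0.1774]), array([-90.1,   0.3,  -7.6]), array([-0.4, -0.4, -6.1]), 0.527)
(71.2, array([ 0.5044, -0.3744,  0.18  ]), array([-90. ,  -0. ,  -1.9]), array([-1.1,  0.5, -6.3]), 0.524)
down True (72.9, array([ 0.5051, -0.3758,  0.0263]), array([-90.1,  -0.2,  -2. ]), array([ 0.8, -0.4,  5.3]), 0.525)
done (74.2, array([ 0.5029, -0.3747,  0.1488]), array([-89.8,   0.2,  -2.1]), array([-0.8,  0.4,  0.3]), 0.683)
blue_a [ 0.6289 -0.0624 -9.2163  0.9717]
grasp (80.1, array([ 0.6274, -0.0624,  0.1778]), array([-90. ,   0.3,  -9.3]), array([-0.5, -1.1, -5.1]), 0.522)
(81.3, array([ 0.5741, -0.3766,  0.1796]), array([-90. ,   0. ,  -1.9]), array([ 0.2,  0.1, -5.4]), 0.526)
down True (82.9, array([ 0.5749, -0.3782,  0.0263]), array([-90.1,  -0.2,  -2. ]), array([-0.1,  0.1,  6.2]), 0.526)
done (84.3, array([ 0.5728, -0.3771,  0.1486]), array([-89.8,   0.2,  -2.1]), array([ 0.4, -0.4, -0.1]), 0.679)
black_a [0.6515 0.0625 8.4747 0.9656]
grasp (90.1, array([0.6499, 0.0622, 0.1775]), array([-90. ,   0.3,   8.4]), array([-0. ,  0.1, -5.6]), 0.524)
(91.4, array([0.4936, 0.3692, 0.1797]), array([-90. ,   0. ,   2.4]), array([ 0.1,  0.4, -6.6]), 0.521)
down True (93.0, array([0.4941, 0.3711, 0.0263]), array([-89.9,  -0.2,   2.5]), array([0.1, 0.4, 6. ]), 0.526)
done (94.4, array([0.4923, 0.3694, 0.1488]), array([-90.2,   0.2,   2.4]), array([ 0.2, -0.8, -0.5]), 0.68)
```

```bash
python3 - <<'E'
from h import *
np.set_printoptions(precision=4,suppress=True)
env.goto([.137,-.61,.25],down(12.6)); env.dwell(.3)
f=env.grab_frame("top"); print(find(f,"feeler",FEEL,.014,[84],(.436,.014))); cv2.imwrite("pics/end.png",f["image"])
s=env.grab_frame("side"); cv2.imwrite("pics/end2.png",s["image"])
E
```

```text
[ 0.4365  0.0139 83.5355  0.8884]
```

View pics/end.png

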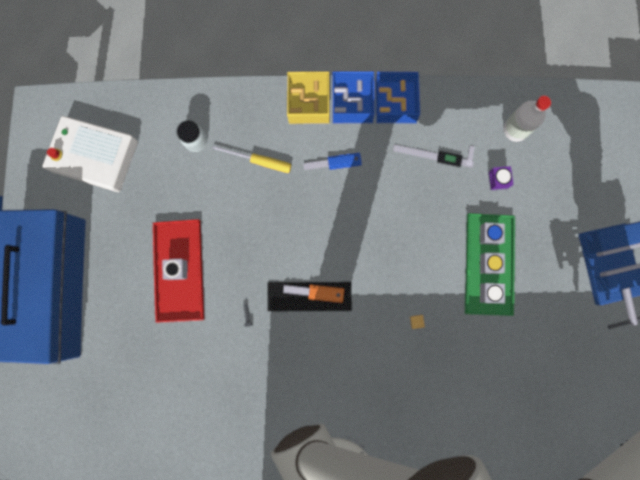

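View pics/end2.png

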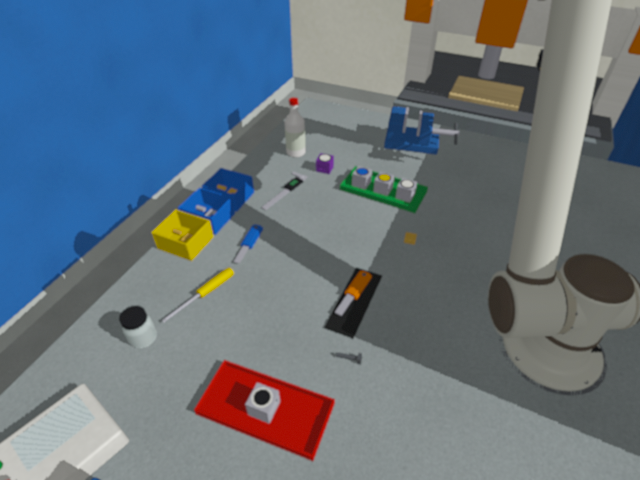

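The top view shows the blue, yellow and white blocks flat in the green tray (about (495, 232–293)). Black is in the red tray (173, 269), and the orange feeler is on its rest (318, 293). The other tools and the purple block look unmoved.

```bash
python3 -c "
from workcell import env
env.close_job()"
```

```text
the job is handed in; nothing more can be done
```

All four blocks were tested in the order white, yellow, blue, black, and the job is handed in after about 95 s on the robot's clock.

- **Test results:** White, yellow and blue took the blade fully home, reaching about 36 mm by my measure before the block started to slide. Black jammed at about 11 mm. Both depths read 1–2 mm short of the nominal 38 and 12 mm, which is within the calibration error.
- **Placing:** White, yellow and blue are in the green tray and black is in the red tray. The orange feeler is back on its rest, within about 1 mm of where it started.
- **Last checks:** The final top and side pictures show all four blocks flat on the tray floors. The other tools and the purple look-alike appear unmoved. I saw no knock to any part and no slackening of the grip.
- **Checks that failed:** While the arm blocked the view, some side and top camera fits gave no result or an unreliable one. I relied on the wrist camera and the measured insertion depth instead.

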